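# Put the whetstone away and wedge its sliding lid

### The arm

A 6-joint arm with a two-finger parallel gripper is mounted at the origin on the work surface. World frame = base frame: x ahead of the robot, y to its left, z up, the work surface at z = 0. Lengths are in mm, angles in rad, forces in N, time in s.
With the tool pointing down it reaches from about 300 to 775 mm from the base axis. Payload 14.6 kg.
Tool frame: the origin (TCP) lies between the finger pads; the fingertips stand 25 mm ahead of it and the grasp point (between the pads) lies 6 mm ahead of it; z points along the fingers, y is the line along which they close (so a half turn about z gives the same grasp; the last joint's range is limited). The gripper opens to 94 mm and grips with 3 to 60 N. Pads are 16 mm wide; open, the fingers measure 119 mm over their backs; the gripper's body (75 mm by 177 mm) begins 78 mm behind the grasp point.
Start: joints at [1.134, 0.3, 1.521, -0, 1.321, -0.067], TCP at [198.783, 512.811, 230.446] pointing down, gripper open.
Joint ranges: [-3.03, 3.03], [-0.79, 2.21], [0.23, 2.52], [-1.04, 4.18], [0, 3.07], [-2.55, 2.55]. Speed limits (rad/s): [2.22, 2.22, 2.57, 3.14, 3.14, 3.14].

### API

Orientations are given as [roll, pitch, yaw] about the fixed x, y, z axes, in that order (R = Rz(yaw) Ry(pitch) Rx(roll)).
In Python, from cell import manip gives the robot as it stands. The module is installed in compiled form; this text tells all that it offers.
- The arm moves only by the tool step_arm, never from a script. Its argument "series" is one flat list of numbers, 5 for each row, row after row: the shift along the world's x, y, z in mm, then the turn about the world's z in rad, then the closure, from 0 (fully open) to 1 (shut). In form: [dx, dy, dz, spin, jaw, dx, dy, dz, spin, jaw, ...]. A call has 1 to 20 rows; each row shifts and turns the commanded pose from where the row before left it; what a row does not reach is not made up. A row lasts 1/8 s, in which the tool goes at most 62.5 mm and 10.7 degrees, less where a joint would pass 70% of its speed; a pose out of reach is approached as far as the arm can. A call is refused whole if a number of a shift passes 62.5 or a number of a turn 0.188, either way. A call with a gripper value outside its range is refused whole. The fingers move at their own pace and stop on an object; "squeeze" is the grip in N (left out, the last holds). Time passes only in rows, so rows that do not move let the fingers close. It gives the time, the measured TCP pose, the force, the opening and the grip force at its end, in the units of the state.
- manip.read_state(): the state, without advancing time (a new reading comes with each control period).
- manip.camera(name): name is "side" or "top" or "wrist"; returns (picture, depth): 400x640x3 uint8, blue, green, red; 400x640 float32, mm along the optical axis (not along the pixel's ray), 0 where there is no reading.
- manip.camera_info(name): a dict with "fovy" (degrees; the focal length in pixels is half the picture's height over the tangent of half this angle, whatever the lens; pixels are square), "cx", "cy" (the principal point, pixels), "k1" (the pictures are not rectified: a ray, as slopes to the right and down, at radius r is drawn at 1 + k1 r^2 times it, then the intrinsics apply), "eye" and "orientation" of the camera in the world. Camera axes: x right, y down, z forward; pixel columns grow to the right and rows downward; lengths in mm; the calibration is good to about 2 mm. A picture is of the moment at which its call begins: read the wrist's pose just before it. camera_info takes no time and is no camera call; for the wrist camera it gives the pose at the moment of the call.
- manip.sign_off(): hands the job in; it is judged then, once.
The state is a dict: "clock": time; "joints": joint angles; "qd": joint speeds; "effort": joint torques, N m; "eef_pos": TCP position; "eef_rot": TCP orientation; "wrist_force": force on the tool from outside, world axes, zero at the start; "moment": the same for the moment, N m; "finger_gap": finger opening in mm; "finger_force": force on a finger pad.
Only numpy, scipy, OpenCV 4.12 (cv2) and the standard library are available. Lean on these libraries where they do the work, as an engineer would, in place of code of your own. Each camera call takes 0.05 s, during which the arm holds its last target. There are 200 camera calls.

### The job

Put the whetstone away: lower it gently flat into its bed in the wooden box, then start the dovetailed lid, narrow end first, in the mouth of the tapered groove and slide it on over the stone until it wedges tight. Push it up firmly enough that it stays tight by itself when you let go, but do not force it, or the groove strip will split. Leave the other things on the counter where they are.

Things in the scene. Friction and masses are not known exactly. Their poses are not given: they have to be found in the camera images.
- stone_box: Pale wooden whetstone box, fixed, 160 long (x) x 156 wide, sides 49 high, open on top. Origin under its centre, z up; the lid slides on towards +x, end walls are 38 high. On both side walls runs a dovetail groove: floor 38 up, 10 deep, flanks lean in 30 deg, so no lifting out. It tapers: floor 139 wide at the mouth (x = -80), 120 at the far end. Inside, 108 between the walls, is the stone's bed.
- groove_strip: Groove wall on the box's -y side, dark flank, brass screws; origin at box y = 0, 38 up, axes as the box. Screwed on up to 1.3 mm in or out of nominal, hard to see, so the lid wedges anywhere from 11 mm short of flush to 12 mm past it. A push of 13 to 17 N along the groove makes it stay tight; under 11 N is too little, over 20 N may split the strip. The wedge is stiff: over 10 N per mm.
- lid: Loose pale wooden lid, 160 long (x), 10 thick, 0.16 kg, dovetail edges tapered like the groove: underside 139 wide at the trailing end -x, 120 at the leading end +x. Origin under its centre. Home: axes as the box, underside 38 up, x about as the box (flush). Overlapping the mouth by up to 25 mm it can be laid in from above. It must float sideways at the end to find both flanks.
- lid_grip (a point): Top centre of the dark pull bar across the lid near its trailing end: 14 (lid x) x 60 (lid y) x 24 high on the lid's top face; at lid x = -40, y = 0, 34 above the underside. Pinch it from above across the 14 mm, or push its rear face level: a lid lifted at the bar while pushed does not stay wedged. Axes as the lid.
- groove_mouth (a point): Middle of the groove's mouth at groove-floor height: box x = -80, y = 0, 38 up. Axes as the box.
- bed (a point): Centre of the floor of the stone's bed, 8 above the box's underside, axes as the box. Four dark corner cleats, 14 high above this floor, at x = +-46 (14 long) leave 50 across for the stone; end stops 10 high leave 129 along. Beside the stone's middle 34 mm are free on each side for the fingers.
- stone: Loose whetstone, 120 (x) x 40 (y) x 25 high, grey below, brick red above, 0.28 kg; origin under its centre. Lies in the bed with its x along the box's x, either end first.
- chisel: Bystander, leave alone: red-handled wood chisel lying on its side, 228 long, 26 high; origin under the middle
- screwdriver: Bystander, leave alone: screwdriver lying on the counter, about 200 long; origin under it
- oil: Bystander, leave alone: small yellow oil bottle with red cap, standing, 44 diameter, 95 high; origin under its centre
- tape: Bystander, leave alone: yellow and black tape measure, 65 x 36 x 62; origin under its centre
- screw_carton: Bystander, leave alone: cardboard carton of screws, 90 x 60 x 45; origin under its centre
- guide: Bystander, leave alone: small aluminium honing guide on a roller, about 50 x 75 x 26; origin under its middle
Things that resemble listed ones, but are neither listed nor needed, are in the scene too. Leave any purple look-alike of the lid alone.

How it is judged:
By the outcome, as a careful person would: the job done as asked, in the order asked, and still so for the second after the job is handed in, with the robot touching nothing.
It also fails if it takes over 72 s, if anything falls off the work surface, if the arm or the gripper's body presses on something with over 40 N, if the wrist force passes 120 N, or if a joint passes its speed limit or range.

## Working session

There is one attempt and no reset: what is moved stays moved. The work goes in short steps, Python scripts to look and compute and a tool call to move; the robot and the scene stay as the last step left them, time stands still between calls to the robot, and variables do not carry over. Pictures are saved under pics/ and viewed, at most 12 in all, crops included, and the job is handed in when it is done.

Besides the shell and the picture viewer there is one more tool, called after ">>>" as name(argument=value, ...) on one line, values as JSON. step_arm: Moves the arm, as the interface text tells. Its arguments: {"type":"object","properties":{"series":{"type":"array"},"squeeze":{"type":"number"}},"required":["series"]}

```bash
mkdir -p pics; cat > h.py <<'E'
import numpy as np, cv2
from cell import manip
from scipy.spatial.transform import Rotation as R
def snap(n):
    i=manip.camera_info(n); p,d=manip.camera(n); return p,d,i
def rot(i):
    o=np.array(i["orientation"],float)
    return o if o.shape==(3,3) else R.from_euler('xyz',o).as_matrix()
def rays(i,uv):
    f=200/np.tan(np.radians(i["fovy"])/2)
    K=np.array([[f,0,i["cx"]],[0,f,i["cy"]],[0,0,1]])
    q=cv2.undistortPoints(np.array(uv,float).reshape(-1,1,2),K,np.array([i["k1"],0,0,0,0.])).reshape(-1,2)
    return np.c_[q,np.ones(len(q))]
def onplane(i,uv,z):
    d=rays(i,uv)@rot(i).T; e=np.array(i["eye"],float)
    return e+d*((z-e[2])/d[:,2])[:,None]
def cloud(i,d):
    v,u=np.mgrid[0:400,0:640]
    r=rays(i,np.c_[u.ravel(),v.ravel()])*d.reshape(-1,1)
    return (r@rot(i).T+np.array(i["eye"],float)).reshape(400,640,3)
E
python3 - <<'E'
from h import *
for n in("top","side"):
    p,d,i=snap(n);print(n,i);cv2.imwrite(f"pics/{n}0.png",p);np.savez(f"{n}0.npz",p=p,d=d)
print(manip.read_state())
E
```

```text
top {'fovy': 44.77833406644469, 'cx': 322.5507281402988, 'cy': 196.32688638414393, 'k1': -0.07545913826643799, 'eye': array([ 293.7631735 ,  101.89058232, 1517.09911961]), 'orientation': array([-2.98209055,  0.0043012 , -1.58567406])}
side {'fovy': 54.672681029269874, 'cx': 317.03661495809746, 'cy': 198.08627999306117, 'k1': 0.017677474932903336, 'eye': array([ 346.32606026, -638.51034864,  947.47847925]), 'orientation': array([-2.45720947,  0.00615939, -0.2485968 ])}
{'clock': 0.1, 'joints': array([ 1.13435787e+00,  3.00403078e-01,  1.52150599e+00, -2.41472399e-05,
        1.32072450e+00, -6.65778913e-02]), 'qd': array([ 0.0009311 , -0.00065617,  0.00107206, -0.0016465 , -0.0001449 ,
       -0.00086708]), 'effort': array([ 2.36706310e-04, -5.32646835e+01, -3.53281116e+01,  7.08434964e-02,
        2.35828426e-02, -2.96168039e-06]), 'eef_pos': array([198.72414272, 512.61690022, 229.95540151]), 'eef_rot': array([-3.14055249e+00, -4.59126067e-05,  2.77173805e+00]), 'wrist_force': array([-0.46459634, -0.72282463, -0.24079424]), 'moment': array([ 0.04435504, -0.04839481, -0.04880894]), 'finger_force': 0.0, 'finger_gap': 93.8785454028431}
```

View pics/top0.png

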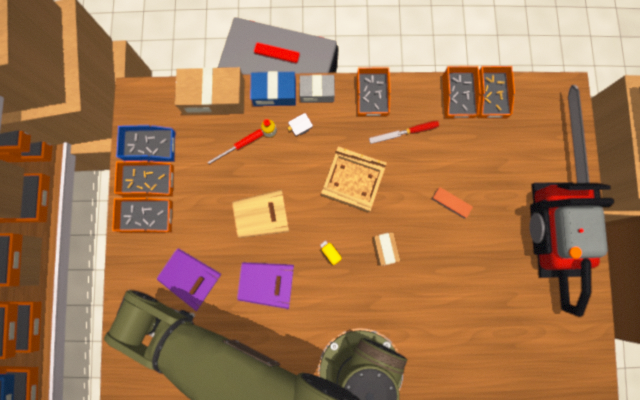

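View pics/side0.png

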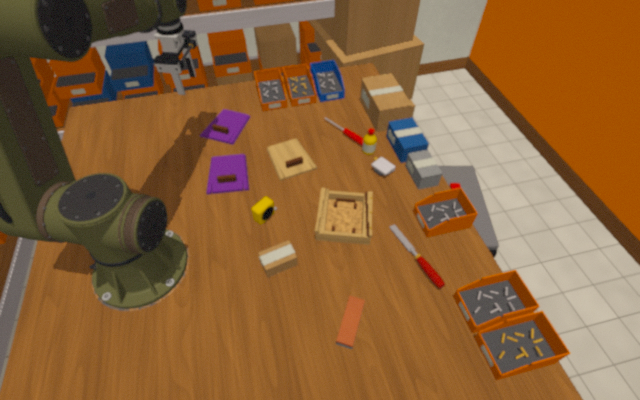

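The top view shows the box at (354,180), the pale lid at (261,214) with its bar at (271,211), and the stone at (452,202).

What could be confused:
- **Lid:** purple look-alikes at (190,278) and (266,285).
- **Stone:** the red chisel handle at (424,127), the screwdriver handle at (248,140) and the red thing on the sawhorse at (276,52).

By the description, I choose the pale lid and the brick-red block. I'll check both in one close crop.

```bash
python3 - <<'E'
from h import *
z=np.load("top0.npz");p,d=z["p"],z["d"];i=manip.camera_info("top")
c=p[135:250,220:480];cv2.imwrite("pics/crop0.png",cv2.resize(c,None,fx=3,fy=3,interpolation=cv2.INTER_CUBIC))
C=cloud(i,d);hsv=cv2.cvtColor(p,cv2.COLOR_BGR2HSV)
for n,(u,v) in dict(box=(354,180),boxwall=(330,178),lid=(250,214),bar=(271,211),stone=(452,202),table=(300,250)).items():
    print(n,C[v,u].round(1),hsv[v,u])
H=C[:,:,2]
def rect(n,m,z,roi):
    M=np.zeros_like(m,np.uint8);u0,v0,u1,v1=roi;M[v0:v1,u0:u1]=m[v0:v1,u0:u1]
    cs,_=cv2.findContours(M,0,1);k=max(cs,key=cv2.contourArea)
    P=onplane(i,k.reshape(-1,2),z)[:,:2].astype(np.float32)
    r=cv2.minAreaRect(P);print(n,r,cv2.boxPoints(r).round(0).tolist())
rect("stone",(hsv[:,:,1]>120)&(H>12),25,(425,180,480,222))
rect("lid",(H>5),10,(225,185,295,242))
rect("bar",(H>22),34,(225,185,295,242))
rect("box",(H>20),44,(310,138,395,218))
E
```

```text
box [586.6   4.7  12. ] [ 19 147 250]
boxwall [591.7  80.5  24.8] [ 15 150 197]
lid [482.7 331.7  18.1] [ 19 139 238]
bar [488.8 264.1  35.9] [ 11 174 129]
stone [ 510.5 -300.4   19.2] [  9 183 240]
table [369.8 177.5  -0.5] [ 13 178 192]
stone ((507.5906982421875, -299.5559997558594), (120.31819915771484, 44.72547149658203), 56.85577392578125) [[456.0, -338.0], [493.0, -362.0], [559.0, -261.0], [522.0, -237.0]]
lid ((474.1158142089844, 299.598388671875), (142.0116424560547, 174.9121856689453), 12.771419525146484) [[386.0, 369.0], [424.0, 199.0], [563.0, 230.0], [524.0, 401.0]]
bar ((487.6416931152344, 262.5225830078125), (61.10353088378906, 14.629728317260742), 10.336568832397461) [[456.0, 264.0], [459.0, 250.0], [519.0, 261.0], [516.0, 275.0]]
box ((585.9949951171875, 7.7472381591796875), (160.90042114257812, 163.0789794921875), 69.44796752929688) [[481.0, -39.0], [634.0, -96.0], [691.0, 54.0], [538.0, 112.0]]
```

View pics/crop0.png

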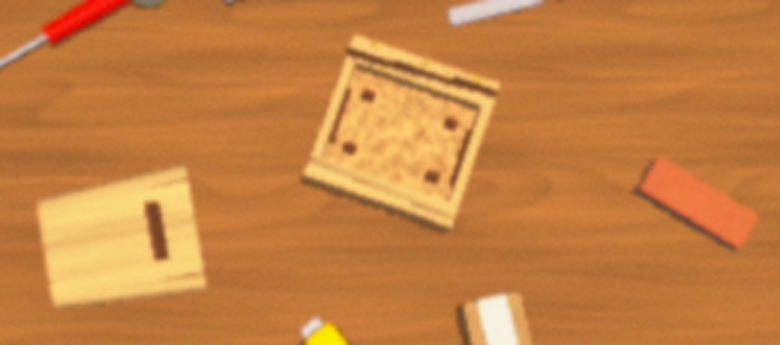

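The crop confirms the pale lid (wide end and bar on the image right), the brick-red stone, and the box. The box's dark-flanked strip is on its upper side, so box +x points image-left (world yaw about 69°) and the mouth faces image-right. I'm moving above the stone.

>>> step_arm(series=[19.3,-50.7,-1,-0.111,0,19.3,-50.7,-1,-0.111,0,19.3,-50.7,-1,-0.111,0,19.3,-50.7,-1,-0.111,0,19.3,-50.7,-1,-0.111,0,19.3,-50.7,-1,-0.111,0,19.3,-50.7,-1,-0.111,0,19.3,-50.7,-1,-0.111,0,19.3,-50.7,-1,-0.111,0,19.3,-50.7,-1,-0.111,0,19.3,-50.7,-1,-0.111,0,19.3,-50.7,-1,-0.111,0,19.3,-50.7,-1,-0.111,0,19.3,-50.7,-1,-0.111,0,19.3,-50.7,-1,-0.111,0,19.3,-50.7,-1,-0.111,0,0,0,0,0,0,0,0,0,0,0], squeeze=20)

```text
clock: 2.35
eef_pos: [507.3, -298.0, 214.0]
eef_rot: [-3.14, -0.0, 0.996]
wrist_force: [0.5, -0.3, 0.9]
finger_gap: 93.8
finger_force: 0.0
```

```bash
cat >> h.py <<'E'
def rect(i,m,z):
    cs,_=cv2.findContours(m.astype(np.uint8),0,cv2.CHAIN_APPROX_NONE);k=max(cs,key=cv2.contourArea)
    P=onplane(i,k.reshape(-1,2),z)[:,:2]
    r=cv2.minAreaRect(P.astype(np.float32));return r,cv2.boxPoints(r),P
E
python3 - <<'E'
from h import *
s=manip.read_state();print(s["eef_pos"],s["eef_rot"])
p,d,i=snap("wrist");print(i);cv2.imwrite("pics/w1.png",p)
hsv=cv2.cvtColor(p,cv2.COLOR_BGR2HSV);C=cloud(i,d)
m=(hsv[:,:,1]>130)&(hsv[:,:,0]<12)&(C[:,:,2]>18)&(C[:,:,2]<32)
r,b,P=rect(i,m,25);print(r,b, np.median(C[:,:,2][m]))
E
```

```text
[ 507.30245696 -297.95418069  213.96953725] [-3.14046629e+00 -8.98443876e-05  9.96477033e-01]
{'fovy': 70.95790240366351, 'cx': 319.56960145342447, 'cy': 203.1495232974348, 'k1': 0.008502349646123663, 'eye': array([ 549.86286343, -234.36989177,  368.60330131]), 'orientation': array([ 2.87683611e+00,  1.67019387e-03, -5.73186524e-01])}
((520.7191772460938, -282.83013916015625), (80.80014038085938, 38.677188873291016), 57.16484451293945) [[ 482.56436 -306.28983]
 [ 515.06226 -327.2615 ]
 [ 558.874   -259.37045]
 [ 526.3761  -238.39877]] 25.53100499188568
```

View pics/w1.png

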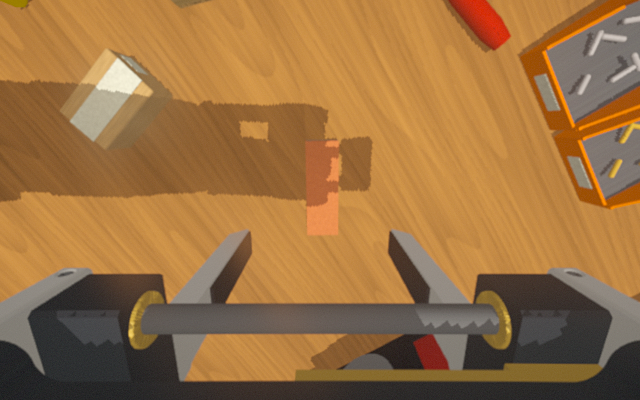

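The stone sits at columns 306–339, rows 140–235, between the open fingers. The mask lost its brightly lit end, so I'll use the corners directly.

```bash
python3 - <<'E'
from h import *
i=manip.camera_info("wrist");p=cv2.imread("pics/w1.png")
hsv=cv2.cvtColor(p,cv2.COLOR_BGR2HSV).astype(int)
sub=p.astype(int)[120:250,285:360]
m=np.zeros((400,640),bool);m[120:250,285:360]=(hsv[120:250,285:360,0]<11)
m=cv2.morphologyEx(m.astype(np.uint8),cv2.MORPH_CLOSE,np.ones((7,7)))
r,b,P=rect(i,m,25);print(r,b)
print(onplane(i,[(306,141),(338,141),(307,235),(339,235)],25).round(1))
E
```

```text
((521.632080078125, -281.50531005859375), (78.25383758544922, 36.34252166748047), 57.202850341796875) [[ 485.1637  -304.55237]
 [ 515.713   -324.2379 ]
 [ 558.10046 -258.45825]
 [ 527.55115 -238.7727 ]]
[[ 527.1 -238.5   25. ]
 [ 559.3 -259.3   25. ]
 [ 461.7 -339.6   25. ]
 [ 497.  -362.3   25. ]]
```

>>> step_arm(series=[3.5,-1.5,-50,0,0,0,0,-55,0,0,0,0,-50,0,0,0,0,-25,0,0,0,0,-6,0,0,0,0,0,0,1,0,0,0,0,1,0,0,0,0,1,0,0,0,0,1,0,0,0,0,1,0,0,10,0,1,0,0,50,0,1,0,0,60,0,1,10,61,52,0.1,1,10,61,0,0.1,1,10,61,0,0.015,1,0,0,0,0,1,0,0,0,0,1], squeeze=20)

```text
clock: 4.65
eef_pos: [538.7, -130.9, 188.9]
eef_rot: [3.142, 0.0, 1.211]
wrist_force: [0.5, -0.4, -1.7]
finger_gap: 39.9
finger_force: 20.0
```

```bash
python3 - <<'E'
from h import *
s=manip.read_state();print(s["eef_pos"],s["eef_rot"])
p,d,i=snap("wrist");cv2.imwrite("pics/w2.png",p);np.savez("w2.npz",p=p,d=d,eye=i["eye"],o=i["orientation"])
E
```

```text
[ 538.73180879 -130.85533888  188.92008876] [3.14154544e+00 1.83948152e-04 1.21115489e+00]
```

View pics/w2.png

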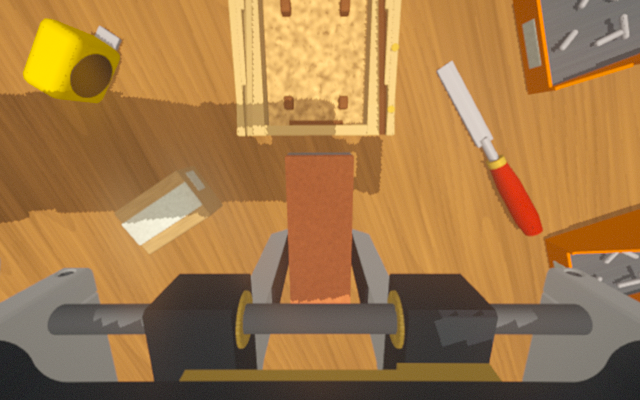

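The stone is held straight. The box mouth is at row ~135, the dark strip is on the right (box −y), and the cleats are at (289,102), (343,102), (286,6) and (344,6). Next I'll measure the bed and mouth.

```bash
python3 - <<'E'
from h import *
i=manip.camera_info("wrist");z=np.load("w2.npz");p,d=z["p"],z["d"];C=cloud(i,d)
hsv=cv2.cvtColor(p,cv2.COLOR_BGR2HSV)
m=((hsv[:,:,2]<150)&(hsv[:,:,1]>120)).astype(np.uint8)
m[:, :270]=0;m[:,365:]=0;m[125:]=0
n,l,st,ce=cv2.connectedComponentsWithStats(m)
for k in range(1,n):
    if st[k,4]>25:
        b=st[k];print(b,ce[k].round(1),np.median(C[:,:,2][l==k]).round(1))
        # two points: left/right bounding on z=22, 
        print(onplane(i,[ (b[0]-.5,ce[k][1]),(b[0]+b[2]-.5,ce[k][1]),(ce[k][0],b[1]-.5),(ce[k][0],b[1]+b[3]-.5)],22)[:,:2].round(1).tolist())
# outer outline of box above table
H=C[:,:,2];B=np.zeros((400,640),np.uint8);B[:150,215:415]=((H>41)&(H<60))[:150,215:415]
for v in (20,60,100,120):
    u=np.where(B[v])[0];g=np.split(u,np.where(np.diff(u)>3)[0]+1)
    for q in g:
        if len(q)>2: print(v,q[0],q[-1],onplane(i,[(q[0]-.5,v),(q[-1]+.5,v)],49)[:,:2].round(1).tolist())
for u in (280,300,320,340,360):
    c=H[90:150,u];print(u,[int(90+k) for k in range(59) if abs(c[k+1]-c[k])>8],c[::4].round(0))
E
```

```text
[282  11   9   5  34] [286.2  13.2] 17.1
[[569.3, 55.5], [577.8, 52.3], [574.7, 56.0], [573.0, 52.0]]
[340  10   8   6  32] [343.3  13.1] 17.3
[[623.6, 35.2], [631.1, 32.3], [628.2, 36.8], [626.5, 31.9]]
[284  98  10  12  92] [288.7 104.3] 22.0
[[538.2, -24.5], [548.4, -28.3], [546.1, -20.1], [541.5, -31.4]]
[289 120  47   5 185] [311.6 122.5] 18.4
[[536.1, -43.9], [584.5, -62.1], [561.1, -49.9], [559.2, -54.8]]
20 230 251 [[522.2, 57.5], [541.2, 50.4]]
20 378 398 [[649.7, 9.6], [667.8, 2.8]]
60 234 251 [[511.3, 26.0], [527.4, 20.0]]
60 378 396 [[639.7, -22.3], [656.7, -28.7]]
100 237 251 [[498.7, -7.6], [512.6, -12.7]]
100 379 393 [[629.9, -56.9], [643.8, -62.1]]
120 237 251 [[490.7, -24.7], [504.8, -30.0]]
120 379 393 [[624.3, -74.9], [638.4, -80.2]]
280 [120, 121, 125, 135] [ 6.  8.  7.  9.  9.  8.  7.  8.  8. 38. 38. 38.  1.  1.  1.]
300 [120, 125, 135] [ 8.  8. 10.  7.  7.  8.  8.  8. 19. 39. 36. 38. -0. -0.  1.]
320 [120, 125, 135] [ 8. 10.  9.  8.  9.  9.  9.  8. 17. 38. 36. 39.  1. -1.  1.]
340 [95, 109, 120, 125, 134] [ 8.  8. 23. 20. 22.  8.  8.  8. 19. 38. 38. 38.  1.  2.  1.]
360 [125, 134] [ 8.  7.  8.  8.  9.  8.  8.  8.  9. 37. 38. 38.  0. -1. -0.]
```

```bash
python3 - <<'E'
from h import *
i=manip.camera_info("wrist");z=np.load("w2.npz");p,d=z["p"],z["d"];C=cloud(i,d);H=C[:,:,2]
tcp=np.array([538.73,-130.86])
a=np.radians(69.4);ex=np.array([np.cos(a),np.sin(a)]);ey=np.array([-ex[1],ex[0]])
f=lambda uv,z:((onplane(i,uv,z)[:,:2]-tcp)@np.c_[ex,ey]).round(1).tolist()
L=onplane(i,[(229.5,20),(233.5,60),(236.5,100),(236.5,120)],49)[:,:2];Rr=onplane(i,[(398.5,20),(396.5,60),(393.5,100),(393.5,120)],49)[:,:2]
for q in(L,Rr):
    v=cv2.fitLine(q.astype(np.float32),2,0,.01,.01).ravel();print(np.degrees(np.arctan(v[1]/v[0])),((q-tcp)@ey).round(1))
print("mouth z38",f([(u,135) for u in(280,300,320,340,360)],38))
print("cleats",f([(288.7,103.5),(343,103.5),(286.2,6),(343.3,6)],22))
S=(H>170)&(H<200);S[:, :260]=0;S[:,380:]=0;S[:145]=0;S[230:]=0
for v in(165,190,215):
    u=np.where(S[v])[0];print(v,u[0],u[-1],f([(u[0]-.5,v),(u[-1]+.5,v)],186))
vv=np.where(S[:,320])[0];print(vv[0],f([(320,vv[0]-.5)],186),np.median(H[S]))
E
```

```text
69.17158 [81.7 80.8 80.8 82.3]
70.21323 [-73.8 -74.4 -74.1 -75.5]
mouth z38 [[67.5, 40.7], [67.5, 19.5], [67.5, -1.6], [67.5, -22.8], [67.5, -43.9]]
cleats [[100.2, 32.2], [100.2, -26.5], [191.4, 32.0], [191.4, -24.7]]
165 285 353 [[55.2, 18.5], [55.2, -20.2]]
190 286 352 [[40.8, 18.4], [40.8, -20.1]]
215 287 352 [[25.8, 18.2], [25.8, -20.6]]
155 [[61.0, -1.4]] 179.7005877940034
```

>>> step_arm(series=[16,46,0,0,1,16,46,0,0,1,15.8,46,0,0,1,0,0,0,0,1,0,0,-50,0,1,0,0,-50,0,1,0,0,-30,0,1,0,0,0,0,1], squeeze=20)

```text
clock: 5.7
eef_pos: [585.4, 5.7, 56.8]
eef_rot: [-3.137, 0.002, 1.209]
wrist_force: [-0.8, 0.1, -2.1]
finger_gap: 39.9
finger_force: 20.0
```

>>> step_arm(series=[1,1.3,-6,0,1,0,0,-6,0,1,0,0,-4,0,1,0,0,-2,0,1,0,0,0,0,1])

```text
clock: 6.32
eef_pos: [587.8, 8.6, 42.3]
eef_rot: [3.141, -0.0, 1.211]
wrist_force: [-8.0, -0.6, 14.5]
finger_gap: 39.8
finger_force: 20.0
```

```bash
python3 - <<'E'
from h import *
s=manip.read_state();print(s["eef_pos"],s["wrist_force"])
p,d,i=snap("wrist");cv2.imwrite("pics/w3.png",p[:400,120:520])
H=cloud(i,d)[:,:,2];hsv=cv2.cvtColor(p,cv2.COLOR_BGR2HSV)
m=(hsv[:,:,0]<11)&(hsv[:,:,1]>120);m[:130]=0;m[260:]=0;m[:,:270]=0;m[:,370:]=0
for v in range(140,260,15):
    u=np.where(m[v])[0]
    if len(u)>5:print(v,u[0],u[-1],np.median(H[v,u]))
E
```

```text
[587.77162142   8.62750713  42.33218941] [-8.0395977  -0.56103724 14.49303065]
155 290 349 24.40355157839238
200 293 343 33.3705025313469
215 294 350 33.056218803298236
230 288 351 33.37840599586191
245 288 353 33.521444427504065
```

View pics/w3.png

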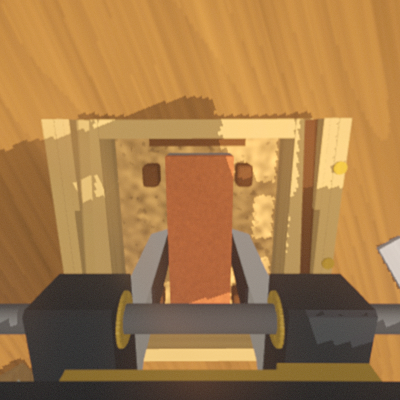

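The stone lies flat, with its top at z≈33, and sits between the cleats: stone at crop columns 167–232, cleats ending at 160 and starting at 235. I'll release it and go look at the lid.

>>> step_arm(series=[0,0,0,0,0.3,0,0,0,0,0.3,0,0,0,0,0.3,0,0,20,0,0.3,0,0,45,0,0.3,0,0,50,0,0.3,-16.7,42.3,30,-0.172,0.2,-16.7,42.3,10,-0.172,0.2,-16.7,42.3,0,-0.172,0.2,-16.7,42.3,0,-0.172,0.2,-16.7,42.3,0,-0.172,0.2,-16.7,42.3,0,-0.172,0.2,0,0,0,0,0.2,0,0,0,0,0.2])

```text
clock: 8.12
eef_pos: [487.6, 262.1, 196.6]
eef_rot: [-3.142, -0.001, 0.181]
wrist_force: [0.6, -0.3, -0.3]
finger_gap: 75.1
finger_force: 0.0
```

```bash
python3 - <<'E'
from h import *
s=manip.read_state();print(s["eef_pos"],s["eef_rot"])
p,d,i=snap("wrist");cv2.imwrite("pics/w4.png",p)
C=cloud(i,d);H=C[:,:,2];hsv=cv2.cvtColor(p,cv2.COLOR_BGR2HSV)
m=(H>26)&(H<42)&(hsv[:,:,2]<190);m[260:]=0
r,b,P=rect(i,m,34);print("bar",r,b.round(1).tolist(),np.median(H[m]))
m=(H>5)&(H<42)&(hsv[:,:,0]>5)&(hsv[:,:,0]<30);m[300:]=0
k=max(cv2.findContours(m.astype(np.uint8),0,1)[0],key=cv2.contourArea)
a=cv2.approxPolyDP(k,8,True).reshape(-1,2);print(a.tolist());print(onplane(i,a,10)[:,:2].round(1).tolist())
E
```

```text
[487.59394448 262.13437483 196.57168165] [-3.14151078e+00 -9.15092587e-04  1.81041094e-01]
bar ((480.1974182128906, 596.4337768554688), (45.73023223876953, 104.13558959960938), 86.00941467285156) [[426.70001220703125, 577.2000122070312], [530.5, 570.0], [533.7000122070312, 615.5999755859375], [429.79998779296875, 622.9000244140625]] 29.807660436852984
[[561, 39], [535, 48], [448, 169], [560, 238], [461, 174], [478, 157], [577, 231], [639, 161], [639, 115], [550, 60]]
[[700.1, 36.2], [687.0, 60.2], [543.2, 113.1], [483.0, -55.5], [540.2, 95.7], [563.6, 82.1], [496.0, -72.8], [593.3, -107.5], [642.1, -82.5], [678.7, 39.6]]
```

View pics/w4.png

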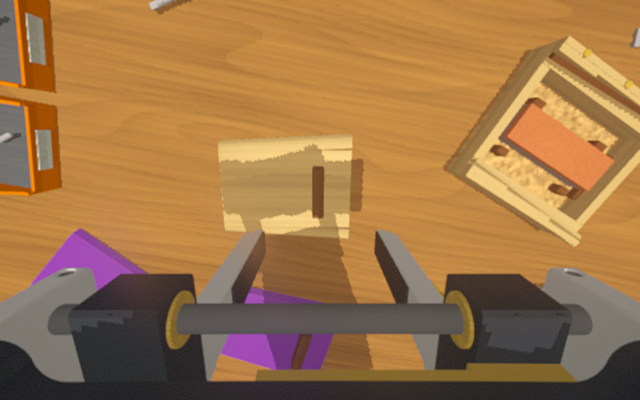

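The bar is at columns 313–324, rows 166–217, nearly aligned with the fingers. The lid's leading end is on the left and its wide trailing end on the right. The stone lies in the bed.

```bash
python3 - <<'E'
from h import *
i=manip.camera_info("wrist");p=cv2.imread("pics/w4.png");hsv=cv2.cvtColor(p,cv2.COLOR_BGR2HSV)
m=np.zeros((400,640),np.uint8);m[155:230,300:340]=(hsv[155:230,300:340,2]<125)
r,b,P=rect(i,m,34);print(r,b.round(1).tolist())
print("lid corners",onplane(i,[(218,142),(352,136),(224,231),(349,238)],10)[:,:2].round(1).tolist())
E
```

```text
((491.2271728515625, 263.9123840332031), (59.41297912597656, 11.515939712524414), 10.024527549743652) [[461.0, 264.3999938964844], [463.0, 253.10000610351562], [521.5, 263.3999938964844], [519.5, 274.79998779296875]]
lid corners [[524.9, 390.9], [560.5, 235.8], [413.7, 373.5], [433.3, 212.5]]
```

>>> step_arm(series=[3,1.3,-30,0,0.4,0,0,-35,0,0.4,0,0,-35,0,0.4,0,0,-35,0,0.4,0,0,-12,0,0.4,0,0,0,0,0.4,0,0,0,0,0.4], squeeze=25)

```text
clock: 9.05
eef_pos: [491.2, 263.8, 50.1]
eef_rot: [-3.141, -0.002, 0.179]
wrist_force: [0.3, 0.0, 0.3]
finger_gap: 56.4
finger_force: 0.0
```

>>> step_arm(series=[0,0,-8,0,0.4,0,0,-3,0,0.4,0,0,0,0,1,0,0,0,0,1,0,0,0,0,1,0,0,0,0,1,0,0,0,0,1,0,0,0,0,1], squeeze=30)

```text
clock: 10.05
eef_pos: [490.5, 263.8, 37.8]
eef_rot: [-3.141, -0.0, 0.179]
wrist_force: [0.8, -0.7, 1.5]
finger_gap: 13.6
finger_force: 30.0
```

>>> step_arm(series=[0,0,10,0,1,0,0,35,0,1,0,0,40,0,1,0,0,20,0,1,3.1,-43.2,0,-0.0535,1,3.1,-43.2,0,-0.0535,1,3.1,-43.2,0,-0.0535,1,3.1,-43.2,0,-0.0535,1,3.1,-43.2,0,-0.0535,1,3.1,-43.2,0,-0.0535,1,3.1,-43.2,0,-0.0535,1,3.1,-43.2,0,-0.0535,1,3.1,-43.2,0,-0.0535,1,3.1,-43.2,0,-0.0535,1,0,0,0,0,1,0,0,0,0,1])

```text
clock: 12.05
eef_pos: [521.2, -167.9, 142.9]
eef_rot: [-3.141, 0.0, -0.356]
wrist_force: [-0.6, 0.1, -1.8]
finger_gap: 13.7
finger_force: 30.0
```

>>> step_arm(series=[0,0,-30,0,1,0,0,-18,0,1,0,0,0,0,1,0,0,0,0,1])

```text
clock: 12.55
eef_pos: [521.9, -168.2, 95.5]
eef_rot: [3.142, -0.001, -0.356]
wrist_force: [-0.3, -0.8, -1.0]
finger_gap: 14.2
finger_force: 30.0
```

```bash
python3 - <<'E'
from h import *
s=manip.read_state();print(s["eef_pos"],s["eef_rot"])
p,d,i=snap("wrist");cv2.imwrite("pics/w5.png",p);np.savez("w5.npz",p=p,d=d)
p,d,i=snap("side");np.savez("s5.npz",p=p,d=d)
E
```

```text
[ 521.85267795 -168.16298717   95.53302619] [ 3.14157331e+00 -9.91937465e-04 -3.55727813e-01]
```

View pics/w5.png

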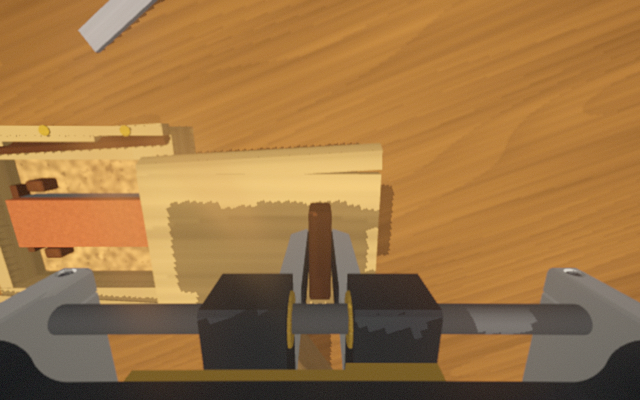

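```bash
python3 - <<'E'
from h import *
i=manip.camera_info("wrist");z=np.load("w5.npz");C=cloud(i,z["d"]);H=C[:,:,2]
tcp=np.array([521.85,-168.16])
a=np.radians(69.6);ex=np.array([np.cos(a),np.sin(a)]);ey=np.array([-ex[1],ex[0]])
f=lambda uv,z:((onplane(i,uv,z)[:,:2]-tcp)@np.c_[ex,ey]).round(1).tolist()
print("strip outer corner/edge z49",f([(163,124),(0,126)],49))
print("bar far end z91.7",f([(309,203),(331,203)],91.7))
for u in (40,80,120,150,158):
  c=H[:200,u];k=[v for v in range(100,199) if (c[v]>41)!=(c[v+1]>41)];print("strip",u,k,f([(u,v+.5) for v in k],49))
for u in (150,200,250,300,350,375):
  c=H[:200,u];k=[v for v in range(100,199) if (c[v]>50)!=(c[v+1]>50)];print("lid",u,k,f([(u,v+.5) for v in k],57.7),f([(u,v+.5) for v in k],67.7),c[k[0]+1:k[0]+20:3].round(0))
for v in (165,180,195,220):
  c=H[v];k=[u for u in range(120,400) if (c[u]>52)!=(c[u+1]>52)];print("lidx",v,k,f([(u+.5,v) for u in k],67.7))
E
```

```text
strip outer corner/edge z49 [[107.9, -79.0], [219.0, -77.1]]
bar far end z91.7 [[6.1, -34.3], [-6.8, -34.3]]
strip 40 [125, 151] [[191.9, -77.6], [196.5, -60.0]]
strip 80 [125, 149] [[164.8, -77.7], [168.4, -61.5]]
strip 120 [124, 146, 156, 157] [[137.4, -78.5], [140.1, -63.7], [141.4, -56.7], [141.6, -56.0]]
strip 150 [122, 144, 155] [[116.6, -79.9], [119.0, -65.1], [120.2, -57.5]]
strip 158 [122, 144, 156] [[111.1, -80.0], [113.4, -65.1], [114.7, -56.8]]
lid 150 [127, 128, 155] [[112.1, -76.6], [112.2, -76.0], [115.0, -58.3]] [[106.3, -76.7], [106.4, -76.1], [109.0, -59.3]] [50. 50. 50. 45. 49. 48. 38.]
lid 200 [153] [[81.0, -59.8]] [[76.8, -60.7]] [62. 63. 68. 68. 68. 68. 68.]
lid 250 [145, 146, 150] [[46.8, -65.2], [46.9, -64.5], [47.0, -61.8]] [[44.4, -65.8], [44.4, -65.2], [44.6, -62.6]] [250.   0.  62.  65.  67.  68.  69.]
lid 300 [147] [[13.2, -63.9]] [[12.5, -64.6]] [61. 65. 68. 68. 69. 68. 68.]
lid 350 [144] [[-20.5, -65.9]] [[-19.4, -66.5]] [61. 64. 67. 68. 68. 67. 69.]
lid 375 [142, 169, 171] [[-37.2, -67.2], [-38.2, -49.1], [-38.3, -47.7]] [[-35.3, -67.8], [-36.2, -50.5], [-36.3, -49.2]] [250.  65.  66.  68.  68.  68.  68.]
lidx 165 [134, 381] [[120.0, -53.2], [-40.3, -53.5]]
lidx 180 [136, 380] [[120.4, -43.3], [-40.2, -43.6]]
lidx 195 [138, 379] [[120.8, -33.2], [-40.2, -33.4]]
lidx 220 [143, 377] [[120.3, -15.6], [-39.8, -15.8]]
```

The lid is held about 2.4 mm toward box +y, overlapping the mouth by 12 mm. I'll shift it sideways and lower it in.

>>> step_arm(series=[2.4,-0.9,0,0,1,0,0,-6,0,1,0,0,-5,0,1,0,0,-4,0,1,0,0,-2,0,1,0,0,0,0,1])

```text
clock: 13.4
eef_pos: [523.8, -169.2, 77.5]
eef_rot: [-3.142, 0.0, -0.356]
wrist_force: [-0.3, -0.7, -1.1]
finger_gap: 14.1
finger_force: 30.0
```

>>> step_arm(series=[0,0,-1,0,1,0,0,-0.5,0,1,0,0,0,0,1])

```text
clock: 13.78
eef_pos: [523.8, -169.2, 76.2]
eef_rot: [3.142, -0.0, -0.356]
wrist_force: [-0.2, 0.1, -2.0]
finger_gap: 13.4
finger_force: 30.0
```

>>> step_arm(series=[3.5,9.4,0,0,1,3.5,9.4,0,0,1,3.5,9.4,0,0,1,3.5,9.4,0,0,1,0,0,0,0,1], squeeze=15)

```text
clock: 14.4
eef_pos: [538.1, -130.8, 76.2]
eef_rot: [-3.142, 0.0, -0.355]
wrist_force: [0.3, -1.1, -0.9]
finger_gap: 13.9
finger_force: 15.0
```

>>> step_arm(series=[3.5,9.4,0,0,1,3.5,9.4,0,0,1,3.5,9.4,0,0,1,3.5,9.4,0,0,1,3.5,9.4,0,0,1,0,0,0,0,1])

```text
clock: 15.15
eef_pos: [555.5, -83.9, 76.2]
eef_rot: [-3.142, 0.0, -0.355]
wrist_force: [-0.2, -0.9, -1.5]
finger_gap: 13.9
finger_force: 15.0
```

>>> step_arm(series=[3.5,9.4,0,0,1,3.5,9.4,0,0,1,0,0,0,0,1,0,0,-0.3,0,0.7,0,0,0,0,0.7,0,0,0,0,0.7,0,0,15,0,0.7,0,0,30,0,0.7,0,0,0,0,0.7])

```text
clock: 16.27
eef_pos: [563.5, -66.0, 123.9]
eef_rot: [-3.141, -0.005, -0.356]
wrist_force: [-0.1, 0.5, 0.3]
finger_gap: 28.3
finger_force: 0.0
```

>>> step_arm(series=[-1.2,-2.8,0,0.1745,1,-1.2,-2.8,0,0.1745,1,-1.2,-2.8,0,0.1745,1,-1.2,-2.8,0,0.1745,1,-1.2,-2.8,0,0.1745,1,-1.2,-2.8,0,0.1745,1,-1.2,-2.8,0,0.1745,1,-1.2,-2.8,0,0.1745,1,-1.2,-2.8,0,0.1745,1,0,0,0,0,1,0,0,-25,0,1,0,0,-15,0,1,0,0,0,0,1,0,0,0,0,1])

```text
clock: 18.02
eef_pos: [551.8, -91.0, 81.5]
eef_rot: [3.141, -0.0, 1.213]
wrist_force: [0.3, 0.2, -0.1]
finger_gap: 0.2
finger_force: 0.0
```

```bash
python3 - <<'E'
from h import *
s=manip.read_state();print(s["eef_pos"],s["eef_rot"])
p,d,i=snap("wrist");cv2.imwrite("pics/w6.png",p);np.savez("w6.npz",p=p,d=d)
E
```

```text
[551.82882538 -91.02616413  81.46826456] [ 3.14093234e+00 -8.02507583e-05  1.21341118e+00]
```

View pics/w6.png

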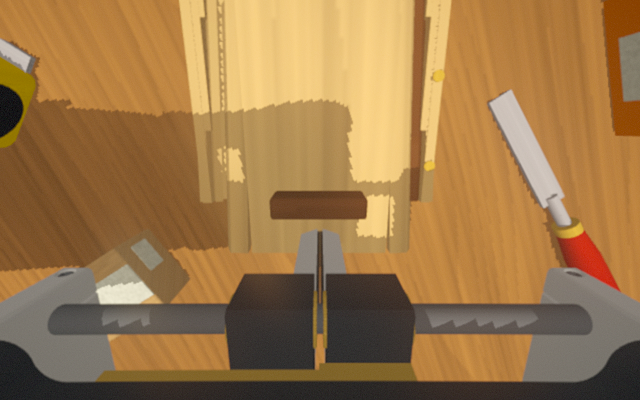

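The lid lies in both grooves, with its bar at (318,205) and the closed fingers behind it. I'll push forward.

>>> step_arm(series=[0,0,-3,0,1,1.8,4.7,0,0,1,1.8,4.7,0,0,1,1.4,3.7,0,0,1,1.4,3.7,0,0,1,1.4,3.7,0,0,1,0,0,0,0,1])

```text
clock: 18.95
eef_pos: [559.4, -70.2, 77.9]
eef_rot: [3.142, -0.0, 1.215]
wrist_force: [-0.9, 0.2, 0.4]
finger_gap: 0.7
finger_force: 0.0
```

>>> step_arm(series=[0.7,1.9,0,0,1,0.7,1.9,0,0,1,0.7,1.9,0,0,1,0.7,1.9,0,0,1,0.7,1.9,0,0,1,0.7,1.9,0,0,1,0,0,0,0,1])

```text
clock: 19.82
eef_pos: [562.6, -59.8, 77.8]
eef_rot: [-3.14, 0.002, 1.214]
wrist_force: [-9.7, -8.0, 4.7]
finger_gap: 0.4
finger_force: 5.2
```

>>> step_arm(series=[-1.4,-3.7,0,0,1,0,0,0,0,1,0,0,0.5,0,1])

```text
clock: 20.2
eef_pos: [562.2, -62.6, 78.4]
eef_rot: [3.142, -0.0, 1.214]
wrist_force: [0.1, 0.2, 0.1]
finger_gap: 0.6
finger_force: 0.0
```

```bash
python3 - <<'E'
from h import *
s=manip.read_state();print(s["eef_pos"],s["wrist_force"])
p,d,i=snap("wrist");np.savez("w7.npz",p=p,d=d);H=cloud(i,d)[:,:,2]
tcp=s["eef_pos"][:2];a=np.radians(69.6);ex=np.array([np.cos(a),np.sin(a)]);ey=np.array([-ex[1],ex[0]])
f=lambda uv,z:((onplane(i,uv,z)[:,:2]-tcp)@np.c_[ex,ey]).round(1).tolist()
cv2.imwrite("pics/w7.png",cv2.resize(p[120:300,160:480],None,fx=2.5,fy=2.5))
hsv=cv2.cvtColor(p,cv2.COLOR_BGR2HSV)
m=np.zeros((400,640),np.uint8);m[175:232,250:390]=(hsv[175:232,250:390,2]<125)
m[H<60]=0
r,b,P=rect(i,m,72);print("bar",r,((np.array(r[0])-tcp)@np.c_[ex,ey]))
E
```

```text
[562.20537183 -62.62224103  78.36333693] [0.0883293  0.1773278  0.08090478]
bar ((569.6502075195312, -41.58453369140625), (14.624540328979492, 58.23586654663086), 69.64435577392578) [22.31332581  0.35524631]
```

View pics/w7.png

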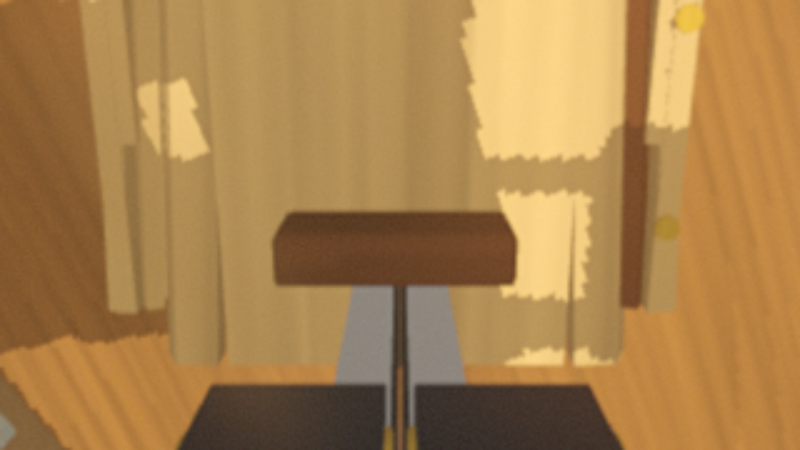

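>>> step_arm(series=[-1.4,0.5,0,0,1,0.35,0.94,0,0,1,0.35,0.94,0,0,1,0,0,0,0,1])

```text
clock: 20.75
eef_pos: [561.4, -60.3, 78.4]
eef_rot: [-3.142, 0.0, 1.214]
wrist_force: [-1.3, -0.7, -0.1]
finger_gap: 0.7
finger_force: 0.0
```

>>> step_arm(series=[0.2,0.55,0,0,1,0,0,0,0,1])

```text
clock: 21.0
eef_pos: [561.6, -59.8, 78.4]
eef_rot: [3.142, 0.0, 1.214]
wrist_force: [-0.7, -0.6, 0.1]
finger_gap: 0.3
finger_force: 0.0
```

>>> step_arm(series=[0.2,0.55,0,0,1,0,0,0,0,1])

```text
clock: 21.25
eef_pos: [561.7, -59.6, 78.4]
eef_rot: [-3.141, 0.0, 1.214]
wrist_force: [-1.3, -2.9, 1.1]
finger_gap: 0.8
finger_force: 1.8
```

>>> step_arm(series=[0.14,0.37,0,0,1,0,0,0,0,1])

```text
clock: 21.5
eef_pos: [561.8, -59.0, 78.4]
eef_rot: [-3.141, 0.0, 1.214]
wrist_force: [-3.3, -3.3, 2.4]
finger_gap: 0.9
finger_force: 2.1
```

>>> step_arm(series=[0.1,0.28,0,0,1,0,0,0,0,1])

```text
clock: 21.75
eef_pos: [562.0, -58.7, 78.4]
eef_rot: [-3.141, 0.0, 1.214]
wrist_force: [-3.9, -3.8, 2.6]
finger_gap: 0.5
finger_force: 2.4
```

>>> step_arm(series=[-0.5,0.2,0,0,1,-0.5,0.2,0,0,1,0,0,0,0,1])

```text
clock: 22.12
eef_pos: [561.1, -58.0, 78.4]
eef_rot: [3.141, -0.0, 1.214]
wrist_force: [0.4, 0.4, 0.1]
finger_gap: 0.7
finger_force: 0.0
```

>>> step_arm(series=[0.2,0.75,0,0,1,0.1,0.7,0,0,1,0,0,0,0,1])

```text
clock: 22.5
eef_pos: [561.4, -56.7, 78.4]
eef_rot: [-3.142, -0.0, 1.214]
wrist_force: [-0.4, -0.3, -0.2]
finger_gap: 0.6
finger_force: 0.2
```

>>> step_arm(series=[0.3,0.95,0,0,1,0.3,0.95,0,0,1,0,0,0,0,1])

```text
clock: 22.88
eef_pos: [562.0, -54.8, 78.4]
eef_rot: [-3.142, -0.0, 1.214]
wrist_force: [-0.0, 0.7, -0.2]
finger_gap: 0.4
finger_force: 0.2
```

>>> step_arm(series=[0.3,0.95,0,0,1,0,0,0,0,1])

```text
clock: 23.12
eef_pos: [562.3, -53.9, 78.4]
eef_rot: [-3.142, -0.0, 1.214]
wrist_force: [-0.2, -0.8, 0.8]
finger_gap: 0.3
finger_force: 0.3
```

>>> step_arm(series=[0.3,0.95,0,0,1,0,0,0,0,1])

```text
clock: 23.38
eef_pos: [562.6, -52.9, 78.4]
eef_rot: [-3.142, -0.0, 1.214]
wrist_force: [-1.0, 0.2, 1.8]
finger_gap: 0.5
finger_force: 0.3
```

>>> step_arm(series=[0.15,0.48,0,0,1,0.15,0.48,0,0,1,0.15,0.48,0,0,1,0,0,0,0,1])

```text
clock: 23.88
eef_pos: [563.0, -51.5, 78.4]
eef_rot: [-3.142, -0.0, 1.214]
wrist_force: [-0.4, -1.7, 0.4]
finger_gap: 0.4
finger_force: 0.4
```

>>> step_arm(series=[0.15,0.48,0,0,1,0.15,0.48,0,0,1,0,0,0,0,1])

```text
clock: 24.25
eef_pos: [563.3, -50.6, 78.4]
eef_rot: [3.142, -0.0, 1.214]
wrist_force: [-0.1, -1.0, -0.0]
finger_gap: 0.5
finger_force: 0.4
```

>>> step_arm(series=[0.15,0.48,0,0,1,0.15,0.48,0,0,1,0,0,0,0,1])

```text
clock: 24.62
eef_pos: [563.6, -49.6, 78.4]
eef_rot: [3.142, -0.0, 1.214]
wrist_force: [0.2, -0.5, 0.2]
finger_gap: 0.9
finger_force: 0.4
```

>>> step_arm(series=[0.15,0.48,0,0,1,0.15,0.48,0,0,1,0.15,0.48,0,0,1,0,0,0,0,1])

```text
clock: 25.12
eef_pos: [564.1, -48.1, 78.4]
eef_rot: [3.142, -0.0, 1.214]
wrist_force: [0.3, -1.5, 0.3]
finger_gap: 0.6
finger_force: 0.4
```

>>> step_arm(series=[0.15,0.48,0,0,1,0.15,0.48,0,0,1,0,0,0,0,1])

```text
clock: 25.5
eef_pos: [564.4, -47.2, 78.4]
eef_rot: [3.142, -0.0, 1.214]
wrist_force: [-0.2, -0.8, 0.0]
finger_gap: 0.2
finger_force: 0.5
```

>>> step_arm(series=[0.15,0.48,0,0,1,0.15,0.48,0,0,1,0,0,0,0,1])

```text
clock: 25.88
eef_pos: [564.7, -46.3, 78.4]
eef_rot: [3.141, -0.0, 1.214]
wrist_force: [0.7, -1.3, 0.5]
finger_gap: 0.3
finger_force: 0.7
```

>>> step_arm(series=[0.17,0.47,0,0,1,0.17,0.47,0,0,1,0,0,0,0,1])

```text
clock: 26.25
eef_pos: [565.1, -45.4, 78.4]
eef_rot: [3.141, 0.0, 1.214]
wrist_force: [-0.1, -2.7, 0.5]
finger_gap: 0.8
finger_force: 1.5
```

>>> step_arm(series=[0.17,0.47,0,0,1,0.17,0.47,0,0,1,0,0,0,0,1])

```text
clock: 26.62
eef_pos: [565.5, -44.6, 78.5]
eef_rot: [3.141, 0.0, 1.214]
wrist_force: [0.7, -4.7, 0.3]
finger_gap: 0.3
finger_force: 2.1
```

>>> step_arm(series=[0.17,0.47,0,0,1,0.17,0.47,0,0,1,0,0,0,0,1])

```text
clock: 27.0
eef_pos: [565.8, -43.8, 78.5]
eef_rot: [3.141, 0.0, 1.214]
wrist_force: [1.0, -6.2, 0.3]
finger_gap: 0.4
finger_force: 2.7
```

The sideways force has reversed, so the lid now touches the +y flank. I'll ease it toward −y and continue.

>>> step_arm(series=[0.4,-0.15,0,0,1,0.3,-0.1,0,0,1,0,0,0,0,1])

```text
clock: 27.38
eef_pos: [566.2, -43.5, 78.3]
eef_rot: [-3.141, -0.0, 1.214]
wrist_force: [-2.2, -2.3, 1.1]
finger_gap: 0.1
finger_force: 1.1
```

>>> step_arm(series=[0.2,0.46,0,0,1,0.2,0.46,0,0,1,0,0,0,0,1])

```text
clock: 27.75
eef_pos: [566.4, -43.1, 78.3]
eef_rot: [-3.141, 0.001, 1.214]
wrist_force: [-5.4, -5.3, 2.4]
finger_gap: 0.6
finger_force: 3.3
```

>>> step_arm(series=[-0.35,0.13,0,0,1,0,0,0,0,1])

```text
clock: 28.0
eef_pos: [566.3, -43.0, 78.3]
eef_rot: [-3.141, 0.001, 1.214]
wrist_force: [-2.8, -5.1, 0.5]
finger_gap: 0.7
finger_force: 3.1
```

>>> step_arm(series=[0.17,0.47,0,0,1,0,0,0,0,1])

```text
clock: 28.25
eef_pos: [566.4, -42.7, 78.3]
eef_rot: [-3.141, 0.001, 1.214]
wrist_force: [-2.3, -6.8, 1.2]
finger_gap: 0.5
finger_force: 3.7
```

>>> step_arm(series=[0.1,0.28,0,0,1,0,0,0,0,1])

```text
clock: 28.5
eef_pos: [566.4, -42.6, 78.3]
eef_rot: [-3.141, 0.001, 1.214]
wrist_force: [-2.8, -8.7, 1.4]
finger_gap: 0.3
finger_force: 4.6
```

Forces are now purely axial, at about 9 N. I'll press on to about 15 N.

>>> step_arm(series=[0.1,0.28,0,0,1,0,0,0,0,1])

```text
clock: 28.75
eef_pos: [566.5, -42.6, 78.3]
eef_rot: [-3.141, 0.002, 1.214]
wrist_force: [-5.3, -9.8, 2.0]
finger_gap: 0.2
finger_force: 5.3
```

>>> step_arm(series=[0.1,0.28,0,0,1,0,0,0,0,1])

```text
clock: 29.0
eef_pos: [566.5, -42.5, 78.2]
eef_rot: [-3.141, 0.002, 1.214]
wrist_force: [-4.7, -11.3, 1.4]
finger_gap: 0.4
finger_force: 6.1
```

>>> step_arm(series=[0.1,0.28,0,0,1,0,0,0,0,1])

```text
clock: 29.25
eef_pos: [566.5, -42.4, 78.3]
eef_rot: [-3.141, 0.002, 1.214]
wrist_force: [-5.6, -12.1, 2.3]
finger_gap: 0.5
finger_force: 6.9
```

>>> step_arm(series=[0.06,0.16,0,0,1,0,0,0,0,1])

```text
clock: 29.5
eef_pos: [566.5, -42.4, 78.3]
eef_rot: [-3.141, 0.002, 1.214]
wrist_force: [-5.3, -13.2, 2.1]
finger_gap: 0.8
finger_force: 7.4
```

>>> step_arm(series=[0.06,0.16,0,0,1,0,0,0,0,1,0,0,0,0,1])

```text
clock: 29.88
eef_pos: [566.5, -42.3, 78.2]
eef_rot: [-3.141, 0.003, 1.214]
wrist_force: [-6.5, -14.9, 2.0]
finger_gap: 0.5
finger_force: 7.9
```

That is about 16 N axial, tight. I'll back off level, lift, and look.

>>> step_arm(series=[-0.7,-1.9,0,0,1,-3.5,-9.4,0,0,1,-3.5,-9.4,0,0,1,0,0,20,0,1,0,0,40,0,1,0,0,20,0,1,0,0,0,0,1])

```text
clock: 30.75
eef_pos: [559.9, -61.9, 159.6]
eef_rot: [3.139, -0.001, 1.214]
wrist_force: [1.0, -0.2, -0.3]
finger_gap: 0.3
finger_force: 0.0
```

```bash
python3 - <<'E'
from h import *
s=manip.read_state();print(s["eef_pos"],s["wrist_force"])
p,d,i=snap("wrist");H=cloud(i,d)[:,:,2]
cv2.imwrite("pics/w8.png",cv2.resize(p[0:260,160:480],None,fx=2.3,fy=2.3,interpolation=cv2.INTER_CUBIC))
for v in(40,80,120):
    print(v,[np.median(H[v-3:v+4,u-3:u+4]).round(1) for u in(250,280,320,360,390)])
E
```

```text
[559.85580903 -61.89513261 159.58864768] [ 1.043255   -0.21033765 -0.28448121]
40 [np.float64(47.0), np.float64(48.3), np.float64(48.1), np.float64(48.3), np.float64(47.1)]
80 [np.float64(46.9), np.float64(48.2), np.float64(48.2), np.float64(48.1), np.float64(47.3)]
120 [np.float64(47.2), np.float64(48.4), np.float64(48.3), np.float64(48.4), np.float64(47.2)]
```

View pics/w8.png

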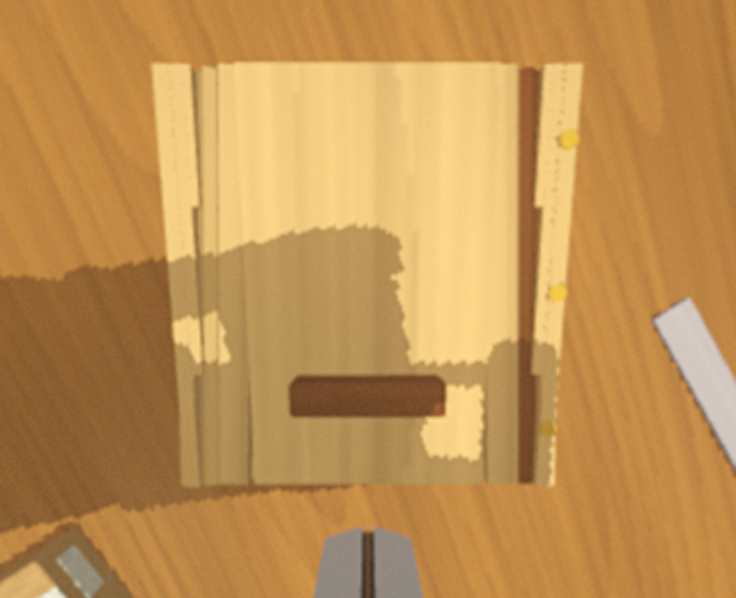

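The lid lies level at z≈48 along its length, parallel in the groove and nearly flush. The strip is intact and the gripper is clear.

```bash
python3 -c "
from cell import manip
print(manip.sign_off())"
```

```text
the job is handed in; nothing more can be done
None
```

The whetstone is flat in its bed and the lid is slid on over it, pressed tight at about 16 N along the groove; the strip looks intact, the other things were left alone, and the job is handed in, though I did not test the lid's hold after letting go.

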